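# Seat a snap cap on a sample vial with the seating tool

## Robot

A 6-joint arm with a two-finger parallel gripper is mounted at the origin on a cart in front of the work surface, level with it; the furniture and walls round the work are solid. World frame = base frame: x ahead of the robot, y to its left, z up, the work surface at z = 0. Lengths are in mm, angles in rad, forces in N, time in s.
With the tool pointing down it reaches from about 325 to 900 mm from the base axis. Payload 6.1 kg.
Tool frame: the origin (TCP) lies between the finger pads; the fingertips stand manip.nose_length ahead of it and the grasp point (between the pads) lies 8 mm behind it (manip.nose_length is the distance from the TCP to the fingertips, in mm); z points along the fingers, x is the direction in which the jaws open and shut, and the axes are right-handed (so a half turn about z gives the same grasp; the last joint's range is limited). The gripper opens to 87 mm and grips with 3 to 60 N. Pads are 19 mm wide; open, the fingers measure 117 mm over their backs; the gripper's body (75 mm by 190 mm) begins 51 mm behind the grasp point.
Start: joints at [0.986, 0.22, 1.526, -0, 1.395, -0.126], TCP at [276.793, 560.358, 233.538] pointing down, gripper open.
Joint ranges: [-2.98, 2.98], [-0.91, 2.08], [0.09, 2.57], [-1.24, 4.39], [0.2, 2.65], [-2.68, 2.68]. Speed limits (rad/s): [2.57, 2.57, 3.01, 3.14, 3.14, 3.14].

## Interface

Orientations are given as a unit quaternion [x, y, z, w].
In Python, from workcell import get_obs, grab_frame, camera_model, order, manip gives the robot as it stands.
- The arm moves only by the tool drive_tool, never from a script. Its argument "plan" is a list of rows, each a list of 5 numbers: the closure, from 0 (fully open) to 1 (shut), then the shift along the world's x, y, z in cm, then the turn about the world's z in rad. A call has 1 to 10 rows; each row is the pose to reach, as a shift and turn from the pose commanded when the call began; what a row does not reach only later rows make up. A row lasts 1/10 s, in which the tool goes at most 50 mm and 8.59 degrees, less where a joint would pass 70% of its speed; a pose out of reach is approached as far as the arm can. A call with a gripper value outside its range is refused whole. The fingers move at their own pace and stop on an object; "squeeze" is the grip in N (left out, the last holds). Time passes only in rows, so rows that repeat a pose let the fingers close. It gives the time, the measured TCP pose, the force and the opening at its end, in the units of the state.
- get_obs(): the state, without advancing time (a new reading comes with each control period).
- grab_frame(name): name is "scene" or "top" or "wrist"; returns the picture (420x560x3 uint8, red, green, blue); there is no depth.
- camera_model(name): a dict with "fx", "fy", "cx", "cy" (pixels), "xyz" and "attitude" of the camera in the world. Camera axes: x right, y up, looking along -z (the intrinsics and any distortion apply to the point x, -y, -z); pixel columns grow to the right and rows downward; lengths in mm; the calibration is good to about 2 mm. The wrist camera is an equidistant fisheye: a pixel r from the principal point sees the ray r / f radians off the axis. A picture is of the moment at which its call begins: read the wrist's pose just before it. camera_model takes no time and is no camera call; for the wrist camera it gives the pose at the moment of the call.
- order.close_job(): hands the job in, once; it reports no verdict.
The state is a dict: "t": time; "qpos": joint angles; "qvel": joint speeds; "effort": joint torques, N m; "tool_pos": TCP position; "orientation": TCP orientation; "ft_force": force on the tool from outside, world axes, zero at the start; "ft_torque": the same for the moment, N m; "opening": opening from 0.0 (shut) to 1.0 (fully open).
Only numpy, scipy, OpenCV 4.12 (cv2) and the standard library are available. Lean on these libraries where they do the work, as an engineer would, in place of code of your own. Each camera call takes 0.05 s, during which the arm holds its last target.

## Task

One of the two clamped vials has its snap cap standing loosely proud, so that the dark seal round the vial's neck shows below it. Take the seating tool from its round rest, set its cup squarely over that cap, press straight down gently, just until the cap clicks fully home, without cocking the cap or forcing it, and stand the tool upright in its rest again. Leave the other, already closed vial and the things round about alone, and touch the vials only with the tool.

Things in the scene. Friction and masses are not known exactly. Their poses are not given: they have to be found in the camera images.
- tool_center (a point): Centre, half-way up, of the seating tool: a loose hand press 110 mm tall, 0.15 kg, standing upright, cup down, in its rest. Straight round black handle 22 mm wide, from 16 to 108 mm above the lower rim, over a bare metal cup. The point is on the axis 55 mm above the lower rim; z points up along the handle. Grip the handle from above, at or above this point.
- seating_tool: The same tool; origin at the centre of the cup's lower rim, 55 mm below tool_center, z up along the handle. The cup is 44 mm wide outside at its mouth; inside it is 36 mm wide at the mouth, narrows over 4 mm of height to 30 mm, and has a flat floor 6 mm above the lower rim. This floor presses on the cap.
- tool_rest: Round grey plastic dish fixed to the bench, 72 mm wide, 10 mm high, 64 mm wide inside, its floor 4 mm above the bench. Origin: centre of its underside on the bench. The tool's lower rim stands on its floor.
- open_stand: Round grey stand fixed to the bench, 72 mm wide; its metal collar, 62 mm high, clamps the 22 mm glass vial with the proud white cap (26 x 12 mm), upright on its axis. Origin: centre of its underside, on the bench, z up. The clamped depth varies unmeasured: the proud cap's top is 110 to 138 mm above the bench, 6 mm lower when home: find it by touch. The clamp does not slip.
- done_stand: The same kind of stand with a closed vial, cap already home, its top 118 mm above the bench. Origin: centre of its underside on the bench. To be left alone.
- cap_press (a joint): How far the proud cap has been pressed onto its vial, m: 0 standing proud, 0.006 fully home. Its resistance grows to about 10 N near 0.0015, falls off again, and past 0.004 the cap snaps home by itself against a hard stop and stays there. More than 22 N on the cap cracks the vial.
- cap_rock_x (a joint): Tilt of that cap about the stand's x axis, rad, 0 = square. A cap pressed at its edge rocks (a spring of 0.8 N m/rad about the centre of its underside); beyond 0.12 it is cocked and spoilt.
- cap_rock_y (a joint): Tilt of that cap about the stand's y axis, rad, likewise.
- vial_a: Small loose capped glass vial, 19 mm wide, 54 mm tall, standing behind the work. Origin: centre of its underside. To be left alone.
- vial_b: Another small loose vial with a black cap, same size. Origin: centre of its underside. To be left alone.
- lab_timer: White timer with three buttons lying near the robot, 66 x 66 x 24 mm. Origin: centre of its underside. To be left alone.
There are look-alikes about, which are no part of the job. Several things look just like the seating_tool: the one meant starts farthest from the robot's base.

How it is judged:
By the outcome, as a careful person would: the job done as asked, in the order asked, and still so for the second after the job is handed in, with the robot touching nothing.
It also fails if it takes over 64 s, if anything falls off the work surface, if the arm or the gripper's body presses on something with over 40 N, if the wrist force passes 120 N, or if a joint passes its speed limit or range.

## Working session

There is one attempt and no reset: what is moved stays moved. The work goes in short steps, Python scripts to look and compute and a tool call to move; the robot and the scene stay as the last step left them, time stands still between calls to the robot, and variables do not carry over. Pictures are saved under pics/ and viewed, and the job is handed in when it is done.

Besides the shell and the picture viewer there is one more tool, called after "Request:" in YAML: its name, and indented under it one key for each argument. drive_tool: Moves the arm, as the interface text tells. Its arguments: {"type":"object","properties":{"plan":{"type":"array"},"squeeze":{"type":"number"}},"required":["plan"]}

```bash
ls; mkdir -p pics
python3 - <<'E'
from workcell import get_obs, grab_frame, camera_model, order, manip
import cv2
print(get_obs()); print(manip.nose_length)
for n in ("scene","top","wrist"):
    print(n,camera_model(n))
    cv2.imwrite(f"pics/{n}0.png",grab_frame(n)[:,:,::-1])
E
```

```text
pics
{'t': 0.0, 'qpos': array([ 9.85875490e-01,  2.21210773e-01,  1.52760484e+00,  1.52685171e-05,
        1.39464777e+00, -1.26099730e-01]), 'qvel': array([-0.00057543, -0.00212659, -0.00087428,  0.00077788,  0.00193705,
       -0.00079175]), 'effort': array([-4.65884781e-06, -4.94610858e+01, -3.87373495e+01,  7.00126053e-02,
        5.70964627e-02, -1.73806852e-04]), 'tool_pos': array([276.48413049, 559.8741951 , 232.45003472]), 'orientation': array([ 8.49379949e-01,  5.27781040e-01, -8.53388540e-04,  3.82999053e-04]), 'ft_force': array([-0.16465752,  0.29359669, -0.41898963]), 'ft_torque': array([-0.01639139,  0.03992219,  0.03294297]), 'opening': 1.0015965126049036}
11.0
scene {'fx': 506.0912792797477, 'fy': 506.0912792797477, 'cx': 280.19126846174555, 'cy': 209.46673624581564, 'xyz': array([-249.79712024, -523.37130152,  781.53803368]), 'attitude': array([ 0.3913094 , -0.20796025, -0.42374194,  0.78998244])}
top {'fx': 483.45732524908806, 'fy': 483.45732524908806, 'cx': 283.6514724210062, 'cy': 202.97730005142756, 'xyz': array([ 425.16371698,   -7.22435851, 1148.68385563]), 'attitude': array([ 0.04628002, -0.02432346, -0.70589823,  0.70638107])}
wrist {'fx': 325.19226210127806, 'fy': 325.19226210127806, 'cx': 278.03997036011253, 'cy': 213.90767582167118, 'xyz': array([217.68884534, 588.8079118 , 384.07257704]), 'attitude': array([-0.10335631, -0.06309379,  0.5237448 ,  0.84322478])}
```

View pics/scene0.png

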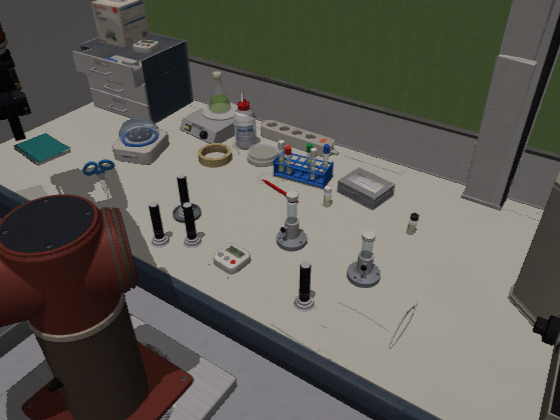

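View pics/top0.png

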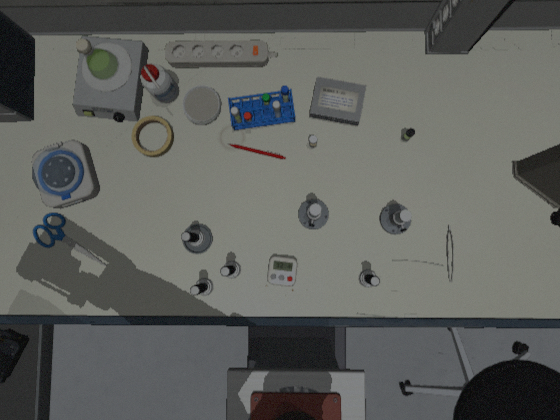

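View pics/wrist0.png

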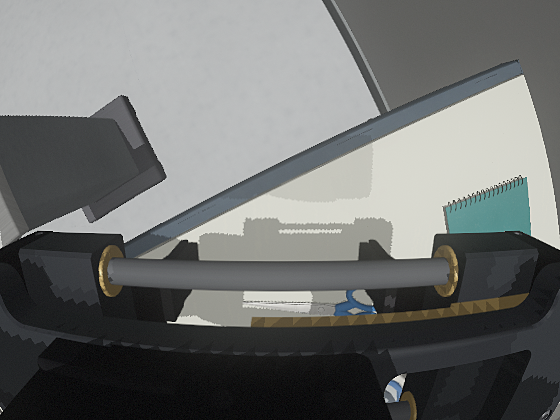

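The images show four tool look-alikes, with scene pixels followed by top pixels:
- In the dish: (185,205) / (195,236).
- No dish: (157,240) / (200,288).
- No dish: (190,240) / (230,269).
- No dish: (304,300) / (370,280).

The one in the round dish is also the farthest from the base. The vial stands are at scene (292,225) and (365,265). I'll crop each of them.

```bash
cat > h.py <<'E'
import numpy as np, cv2
from scipy.spatial.transform import Rotation as R
from workcell import get_obs, grab_frame, camera_model, order, manip
def ray(n,u,v,m=None):
    m=m or camera_model(n)
    a,b=(u-m['cx'])/m['fx'],(v-m['cy'])/m['fy']
    if n=='wrist':
        r=np.hypot(a,b); s=np.sin(r)/r if r>1e-9 else 1.; d=np.array([a*s,-b*s,-np.cos(r)])
    else: d=np.array([a,-b,-1.])
    return np.array(m['xyz']),R.from_quat(m['attitude']).apply(d/np.linalg.norm(d))
def onz(n,u,v,z,m=None):
    o,d=ray(n,u,v,m); return o+d*(z-o[2])/d[2]
def proj(n,p,m=None):
    m=m or camera_model(n)
    c=R.from_quat(m['attitude']).inv().apply(np.array(p)-m['xyz']); 
    x,y,z=c[0],-c[1],-c[2]
    if n=='wrist':
        h=np.hypot(x,y); t=np.arctan2(h,z)/h; return m['cx']+m['fx']*x*t,m['cy']+m['fy']*y*t
    return m['cx']+m['fx']*x/z,m['cy']+m['fy']*y/z
def tri(r1,r2):
    (o1,d1),(o2,d2)=r1,r2
    A=np.c_[d1,-d2]; s=np.linalg.lstsq(A,o2-o1,rcond=None)[0]
    p,q=o1+s[0]*d1,o2+s[1]*d2
    return (p+q)/2,np.linalg.norm(p-q)
E
python3 - <<'E'
from h import *
s=cv2.imread('pics/scene0.png');t=cv2.imread('pics/top0.png')
c=lambda im,x,y,w,h,k:cv2.resize(im[y:y+h,x:x+w],None,fx=k,fy=k,interpolation=cv2.INTER_CUBIC)
cv2.imwrite('pics/c1.png',np.hstack([c(s,265,180,60,80,6),c(s,335,220,60,80,6)]))
cv2.imwrite('pics/c2.png',c(t,170,190,250,110,3))
cv2.imwrite('pics/c3.png',c(s,140,170,80,80,6))
E
```

```text
(no output)
```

View pics/c1.png

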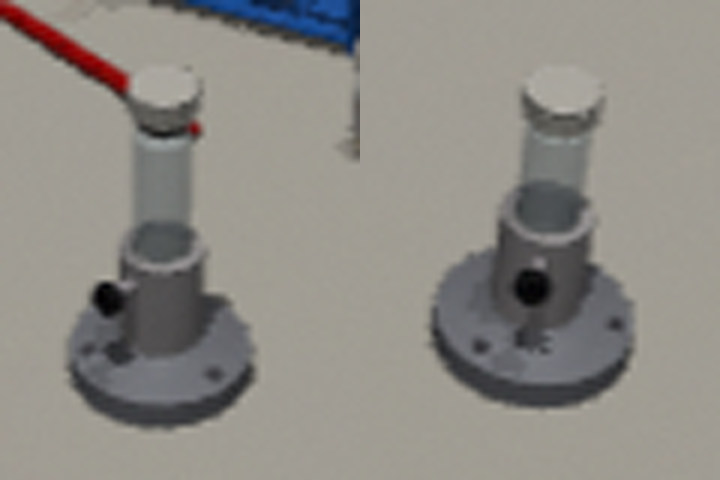

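View pics/c2.png

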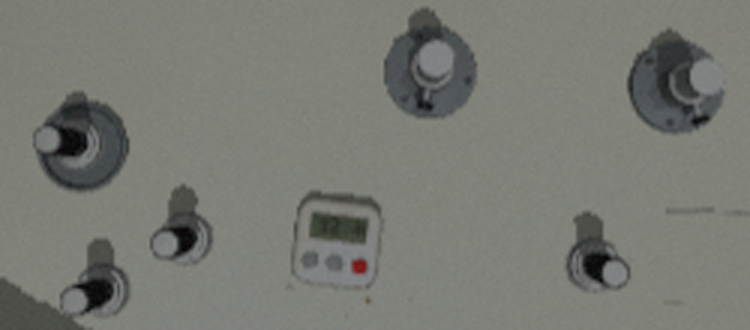

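View pics/c3.png

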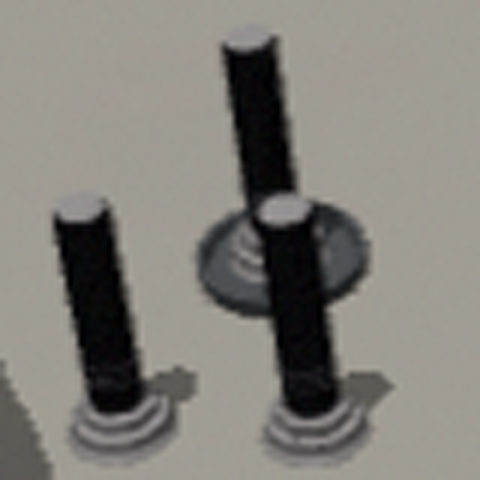

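The crops show the dark seal ring under the left vial's cap (scene (292,202)), so that stand, at top (315,210), is the open one. The tool in the dish at top (186,237) is the chosen one. Next I'll measure it more finely.

Run:
```python
from h import *
s=cv2.imread('pics/scene0.png');t=cv2.imread('pics/top0.png')
def blob(im,roi,lo,hi,smax=255):
    x,y,w,h=roi; hsv=cv2.cvtColor(im[y:y+h,x:x+w],cv2.COLOR_BGR2HSV)
    m=cv2.inRange(hsv,(0,0,lo),(180,smax,hi))
    n,l,st,c=cv2.connectedComponentsWithStats(m)
    i=1+np.argmax(st[1:,4]); 
    cs,_=cv2.findContours((l==i).astype(np.uint8),cv2.RETR_EXTERNAL,cv2.CHAIN_APPROX_NONE)
    e=cv2.fitEllipse(cs[0]); return c[i]+[x,y],st[i]+np.array([x,y,0,0,0]),np.array(e[0])+[x,y],e[1]
for nm,im,pts in (('s',s,[(181,176),(182,195),(292,193),(369,235),(180,160)]),('t',t,[(186,237),(193,237),(197,247),(315,210),(405,215),(330,215),(190,215)])):
    for p in pts: print(nm,p,im[p[1],p[0]])
def tb(lo,hi,roi,im,nm,z=None):
    r=blob(im,roi,lo,hi); print(nm,r, )
    return r
cv2.imwrite('pics/c4.png',np.hstack([cv2.resize(t[205:265,170:230],None,fx=6,fy=6,interpolation=0),cv2.resize(t[185:245,285:345],None,fx=6,fy=6,interpolation=0)]))
for z,p in ((114,(185.7,236.7)),(114,(182,176.5))): pass
f=lambda a,b:tri(ray('scene',*a),ray('top',*b))
print('tooltop',f((181.7,176.3),(185.7,236.7)))
print('cap open',f((292.5,193.7),(315,210)))
print('cap done',f((368.8,235),(405.7,215.3)))
for n,p in (('dish',(197.3,238.3)),('open',(313.7,214)),('done',(395.3,218.5)),):print(n,onz('top',*p,10))
for n,p in (('t1',(157,240)),('t2',(190,240)),('t4',(304,300))):print(n,onz('scene',*p,5))
```

```text
s (181, 176) [147 146 149]
s (182, 195) [10  9 10]
s (292, 193) [159 167 170]
s (369, 235) [159 168 171]
s (180, 160) [146 156 159]
t (186, 237) [123 123 122]
t (193, 237) [10 10 10]
t (197, 247) [78 78 73]
t (315, 210) [129 129 126]
t (405, 215) [130 129 128]
t (330, 215) [125 134 131]
t (190, 215) [118 127 124]
tooltop (array([457.38141132, 235.04360477, 110.92205867]), np.float64(3.4090671819878766))
cap open (array([512.91881853, -43.0285166 , 135.99565291]), np.float64(3.79821083584348))
cap done (array([ 502.55859314, -235.40686652,  114.93296146]), np.float64(1.2888489434870853))
dish [455.57025676 232.37058566  10.        ]
open [513.12916062 -42.63765591  10.        ]
done [ 502.52248162 -233.57634832   10.        ]
t1 [337.1648059  217.52167258   5.        ]
t2 [379.86614946 152.92428808   5.        ]
t4 [ 367.29593635 -168.01451918    5.        ]
```

View pics/c4.png

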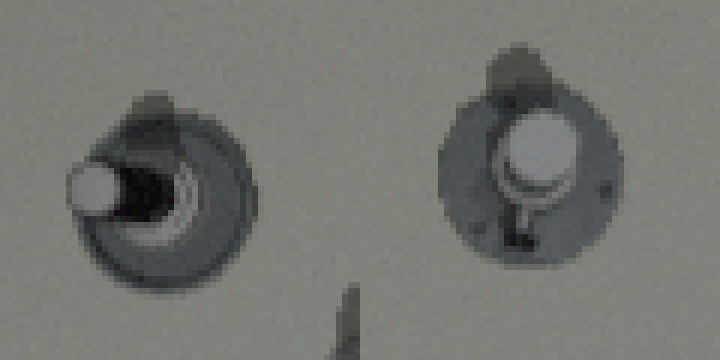

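Run:
```python
from h import *
s=cv2.imread('pics/scene0.png');t=cv2.imread('pics/top0.png')
def cen(im,x,y,thr,r=14):
    g=im[y-r:y+r+1,x-r:x+r+1].astype(float); g=cv2.resize(g,None,fx=4,fy=4,interpolation=cv2.INTER_CUBIC)
    # neutral (b>=g-ish) bright = metal top ; bench is yellowish
    b,gg,rr=g[...,0],g[...,1],g[...,2]
    m=((b>thr)&(gg-b<5)).astype(np.uint8)
    m=cv2.morphologyEx(m,cv2.MORPH_OPEN,np.ones((5,5)))
    n,l,st,c=cv2.connectedComponentsWithStats(m)
    i=l[2+4*r,2+4*r]
    return (c[i]+.5)/4-.5+[x-r,y-r], st[i][2:]/4
for nm,im,p,thr,z in (('top',t,(186,236),95,114),('top',t,(315,209),95,136),('top',t,(405,215),95,118),('scene',s,(181,176),110,114)):
    c,st=cen(im,*p,thr); print(nm,p,c,st,onz(nm,*c,z))
for n,p,z in (('dish',(197.5,237.6),8),('open',(312.9,213.3),8)): print(n,onz('top',*p,z))
print('scene cap',[onz('scene',292,193.2,z).round(1) for z in (118,130,136)], onz('scene',368.3,234.5,118))
```

```text
top (186, 236) [185.13760763 236.04812423] [  7.75   8.   203.25] [457.58853991 236.90217558 114.        ]
top (315, 209) [315.23836032 210.02378543] [ 13.25  16.   555.75] [511.76306103 -41.97627426 136.        ]
top (405, 215) [405.23217785 215.82796423] [ 11.5   16.5  510.25] [ 500.86645232 -233.15473011  118.        ]
scene (181, 176) [180.6362782  175.56234336] [ 7.75  4.   99.75] [455.9267545  234.28491743 114.        ]
dish [457.27845478 232.34819683   8.        ]
open [514.94248718 -40.81884379   8.        ]
scene cap [array([536.5, -29.1, 118. ]), array([522.3, -38.1, 130. ]), array([515.2, -42.5, 136. ])] [ 500.45003672 -235.67234061  118.        ]
```

Request:
drive_tool:
  plan:
    - [0,2,-4,0,0]
    - [0,4.5,-8,0,0]
    - [0,7,-12.5,-2,0]
    - [0,9.5,-17,-4,0]
    - [0,12,-21.5,-6,0]
    - [0,14.5,-26,-7,0]
    - [0,16.5,-30,-7,0]
    - [0,18,-32.5,-7,0]
    - [0,18,-32.5,-7,0]
    - [0,18,-32.5,-7,0]
  squeeze: 35

```text
t: 1.15
tool_pos: [457.0, 234.7, 163.3]
orientation: [0.85, 0.527, -0.0, -0.0]
ft_force: [0.3, 0.0, -0.5]
opening: 0.997
```

Run:
```python
from h import *
print(get_obs())
for n in ("scene","wrist"):
    cv2.imwrite(f"pics/{n}1.png",grab_frame(n)[:,:,::-1])
s=cv2.imread('pics/scene1.png'); cv2.imwrite('pics/s1c.png',cv2.resize(s[100:250,130:280],None,fx=4,fy=4,interpolation=2))
```

```text
{'t': 1.15, 'qpos': array([ 3.20493669e-01,  1.67944148e-02,  1.88521833e+00,  5.58496987e-04,
        1.24012351e+00, -7.88915003e-01]), 'qvel': array([0.04283554, 0.000498  , 0.00052   , 0.0045915 , 0.00181845,
       0.00519846]), 'effort': array([ -1.42681371, -37.30475307, -36.64454341,  -0.1563071 ,
         0.04081635,  -0.09101387]), 'tool_pos': array([456.95784472, 234.68302843, 163.31960178]), 'orientation': array([ 8.50103928e-01,  5.26614819e-01, -2.03092820e-04, -3.19963830e-04]), 'ft_force': array([ 0.33439766,  0.01111989, -0.46785072]), 'ft_torque': array([-0.03765752,  0.00456068,  0.0231746 ]), 'opening': 0.9966826727690552}
```

View pics/s1c.png

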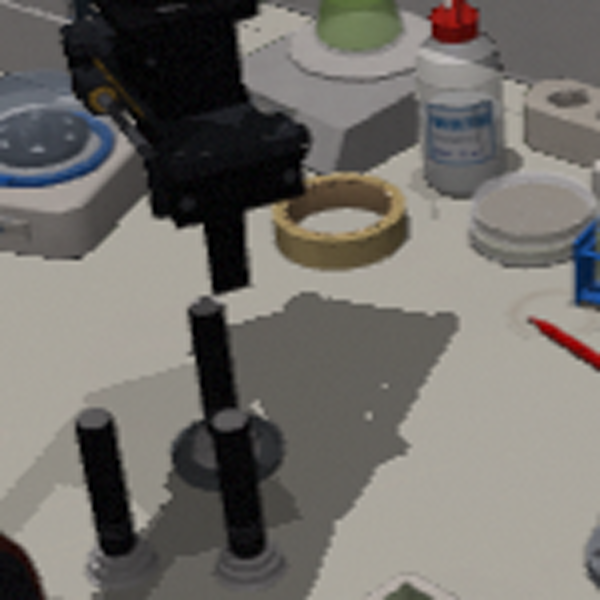

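View pics/wrist1.png

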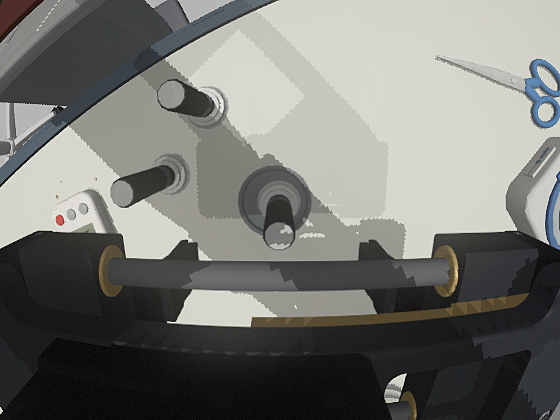

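The wrist view shows the tool's top at (279,235), midway between the fingers at 187 and 372, and the dish centre at (275,201).

Run:
```python
from h import *
print(onz('wrist',279,235.5,114), onz('wrist',275,201.5,8), get_obs()['tool_pos'])
print(proj('wrist',(457,235,114)))
w=cv2.imread('pics/wrist1.png'); cv2.imwrite('pics/w1c.png',cv2.resize(w[150:270,200:350],None,fx=5,fy=5,interpolation=2))
```

```text
[455.13820513 236.8895533  114.        ] [453.0883163  233.94245927   8.        ] [456.27409926 236.13347282 163.44062383]
(np.float64(277.6603790156688), np.float64(239.16669637177569))
```

View pics/w1c.png

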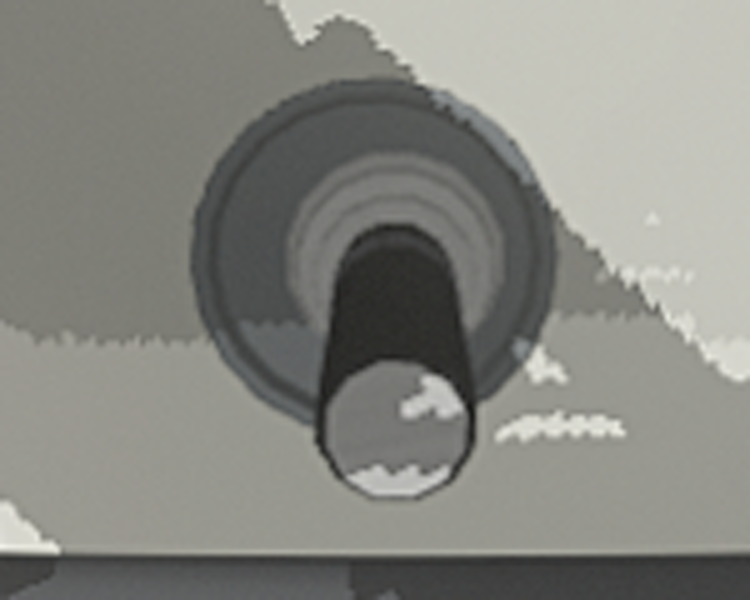

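The axis estimates agree to about 1 mm of the TCP, so I'll descend and grip.

Request:
drive_tool:
  plan:
    - [0,0,0,-2,0]
    - [0,0,0,-4.5,0]
    - [0,0,0,-7,0]
    - [0,0,0,-9,0]
    - [0,0,0,-9,0]
    - [0,0,0,-9,0]
    - [0,0,0,-9,0]

```text
t: 1.95
tool_pos: [457.5, 236.4, 75.0]
orientation: [0.849, 0.528, 0.001, 0.0]
ft_force: [-0.3, -0.0, 0.7]
opening: 0.999
```

Request:
drive_tool:
  plan:
    - [0.3,0,0,0,0]
    - [0.55,0,0,0,0]
    - [0.65,0,0,0,0]
    - [0.75,0,0,0,0]
    - [1,0,0,0,0]
    - [1,0,0,0,0]
    - [1,0,0,0,0]
    - [1,0,0,0,0]
    - [1,0,0,0,0]
    - [1,0,0,0,0]
  squeeze: 35

```text
t: 2.95
tool_pos: [456.7, 235.4, 73.4]
orientation: [0.849, 0.528, -0.0, -0.0]
ft_force: [0.0, 0.3, -0.7]
opening: 0.242
```

Run:
```python
from h import *
o=get_obs();print(o['t'],o['tool_pos'],o['ft_force'],o['ft_torque'],o['opening']*87)
for n in ("scene","wrist"):
    cv2.imwrite(f"pics/{n}2.png",grab_frame(n)[:,:,::-1])
s=cv2.imread('pics/scene2.png'); cv2.imwrite('pics/s2c.png',cv2.resize(s[120:260,130:260],None,fx=4,fy=4,interpolation=2))
```

```text
2.95 [456.69442311 235.35302908  73.41279732] [ 0.03690903  0.25723269 -0.67964718] [ 0.00552582 -0.03930445  0.01485645] 21.036590573343798
```

View pics/s2c.png

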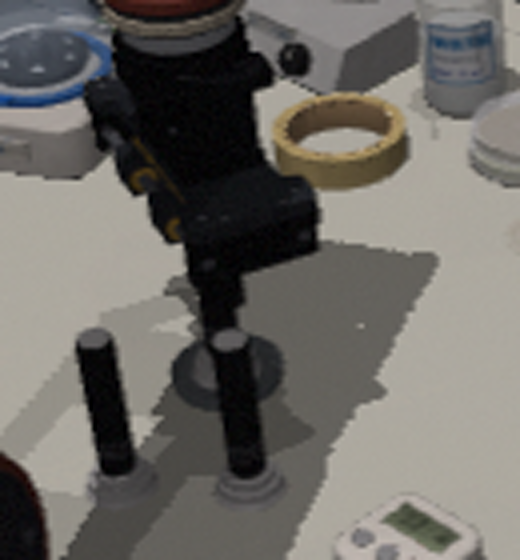

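View pics/wrist2.png

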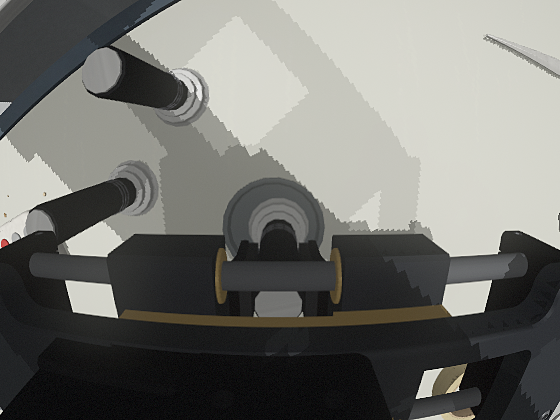

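Request:
drive_tool:
  plan:
    - [1,0,0,0.5,0]
    - [1,0,0,2,0]
    - [1,0,0,5,0]
    - [1,0,0,9,0]
    - [1,0,0,13,0]
    - [1,0,0,16,0]
    - [1,0,0,17,0]
    - [1,0,0,17,0]
  squeeze: 45

```text
t: 3.85
tool_pos: [457.6, 235.6, 245.0]
orientation: [0.849, 0.528, 0.002, 0.0]
ft_force: [-0.4, -0.1, -2.6]
opening: 0.245
```

Request:
drive_tool:
  plan:
    - [1,0.5,-2,0,0]
    - [1,1.3,-6,0,0]
    - [1,2.2,-10.5,0,0]
    - [1,3,-15,0,0]
    - [1,4,-19.5,0,0]
    - [1,5,-24,0,0]
    - [1,5.5,-27,0,0]
    - [1,5.6,-27.7,0,0]
    - [1,5.6,-27.7,0,0]
    - [1,5.6,-27.7,0,0]

```text
t: 4.85
tool_pos: [511.9, -40.6, 242.0]
orientation: [0.849, 0.528, -0.001, -0.001]
ft_force: [-0.3, 1.1, -2.2]
opening: 0.244
```

Request:
drive_tool:
  plan:
    - [1,0,0,0,0]
    - [1,0,0,0,0]
    - [1,0,0,0,0]

```text
t: 5.15
tool_pos: [512.8, -40.7, 243.6]
orientation: [0.849, 0.528, 0.0, 0.0]
ft_force: [-0.1, 0.5, -1.7]
opening: 0.244
```

Run:
```python
from h import *
o=get_obs();print(o['t'],o['tool_pos'],o['ft_force'],o['ft_torque'],o['opening']*87,o['qpos'])
for n in ("scene","top","wrist"):
    cv2.imwrite(f"pics/{n}3.png",grab_frame(n)[:,:,::-1])
print(get_obs()['tool_pos'])
s=cv2.imread('pics/scene3.png'); a=cv2.resize(s[150:250,250:330],None,fx=5,fy=5,interpolation=2)
s=cv2.imread('pics/top3.png'); b=cv2.resize(s[160:260,260:340],None,fx=5,fy=5,interpolation=2)
cv2.imwrite('pics/s3c.png',np.hstack([a,b]))
```

```text
5.15 [512.77585318 -40.71849058 243.60376376] [-0.13680462  0.47981387 -1.70513293] [-0.00179233 -0.01938933 -0.02566346] 21.207176472574044 [-2.32690967e-01 -5.33584369e-02  1.79894682e+00  7.15491471e-05
  1.39583635e+00 -1.34622293e+00]
[512.84589174 -41.22824153 243.69093663]
```

View pics/s3c.png

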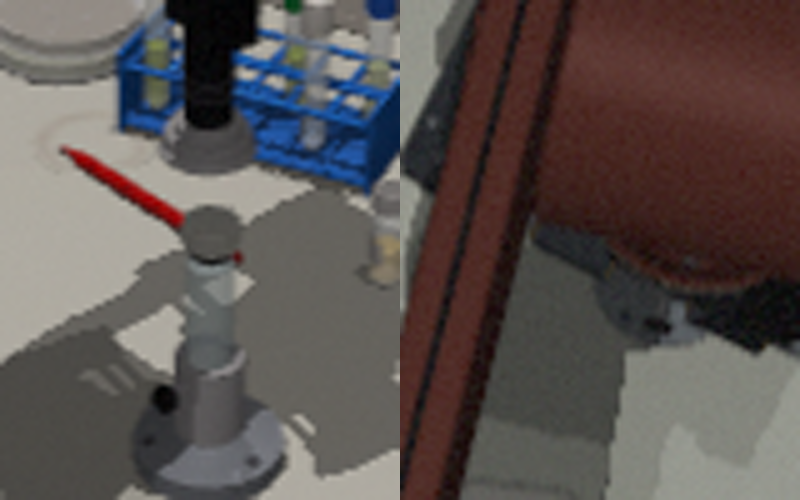

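View pics/wrist3.png

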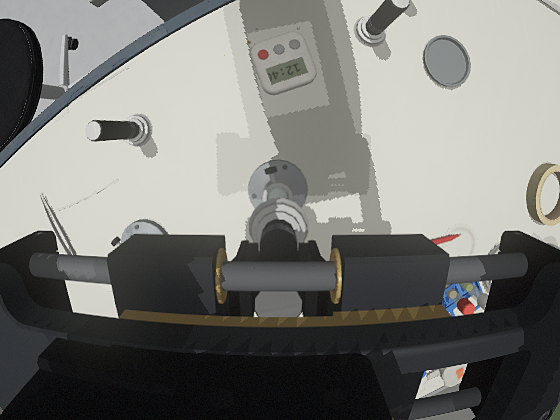

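Run:
```python
from h import *
w=cv2.imread('pics/wrist3.png'); cv2.imwrite('pics/w3c.png',cv2.resize(w[150:250,230:330],None,fx=6,fy=6,interpolation=2))
s=cv2.imread('pics/scene3.png'); cv2.imwrite('pics/s3d.png',cv2.resize(s[160:230,260:330],None,fx=8,fy=8,interpolation=2))
for n in('scene','wrist'):
    for z in (8,124,130,136,174,180,190): print(n,z,np.round(proj(n,(512.8,-41,z)),2), np.round(proj(n,(512.8+.443*5,-41+.897*5,z)),2), np.round(proj(n,(512.8+.897*5,-41-.443*5,z)),2))
```

```text
scene 8 [290.3  237.92] [289.2  236.73] [292.12 237.22]
scene 124 [290.77 197.93] [289.61 196.78] [292.71 197.25]
scene 130 [290.8  195.72] [289.63 194.57] [292.75 195.05]
scene 136 [290.83 193.5 ] [289.65 192.35] [292.78 192.83]
scene 174 [291.   179.08] [289.8  177.96] [292.99 178.43]
scene 180 [291.03 176.75] [289.82 175.63] [293.03 176.1 ]
scene 190 [291.07 172.83] [289.86 171.72] [293.09 172.18]
wrist 8 [278.57 189.27] [282.72 189.27] [278.57 193.34]
wrist 124 [278.79 211.83] [284.62 211.83] [278.78 217.48]
wrist 130 [278.8  213.51] [284.76 213.51] [278.8  219.26]
wrist 136 [278.82 215.26] [284.9  215.26] [278.82 221.13]
wrist 174 [278.94 228.38] [285.99 228.38] [278.94 235.1 ]
wrist 180 [278.97 230.84] [286.2  230.84] [278.96 237.72]
wrist 190 [279.01 235.24] [286.56 235.23] [279.   242.38]
```

View pics/w3c.png

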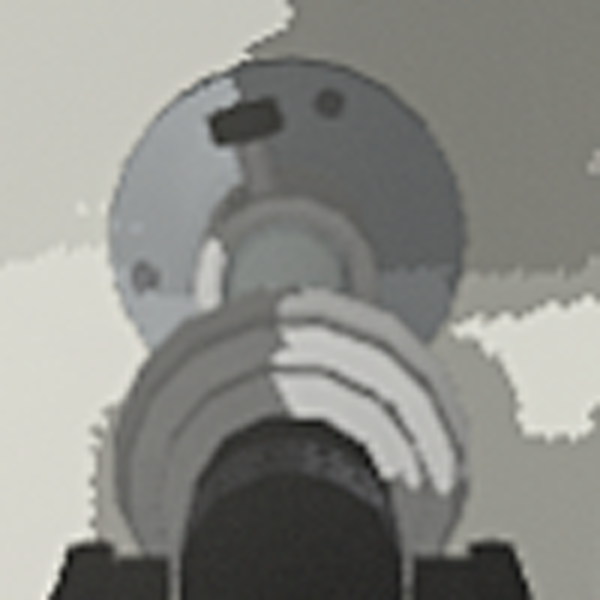

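View pics/s3d.png

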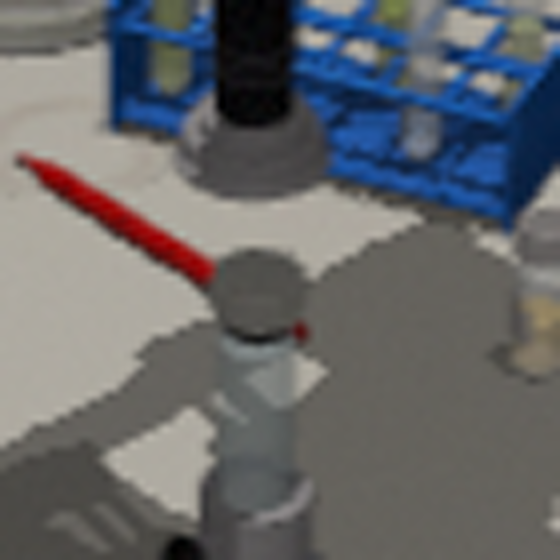

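The images show the stand axis about (1.3, -1.5) mm from the tool axis. I'll shift by that and go down to a rim height of about 146 mm, which clears the 138 mm maximum cap top.

Request:
drive_tool:
  plan:
    - [1,0.13,-0.15,0,0]
    - [1,0.13,-0.15,-1,0]
    - [1,0.13,-0.15,-2,0]
    - [1,0.13,-0.15,-2.8,0]
    - [1,0.13,-0.15,-2.8,0]
    - [1,0.13,-0.15,-2.8,0]
    - [1,0.13,-0.15,-2.8,0]
    - [1,0.13,-0.15,-2.8,0]

```text
t: 6.1
tool_pos: [514.4, -43.2, 216.0]
orientation: [0.849, 0.528, 0.0, 0.0]
ft_force: [-1.1, -0.0, -1.9]
opening: 0.24
```

Run:
```python
from h import *
o=get_obs();print(o['t'],o['tool_pos'],o['ft_force'],o['ft_torque'])
for n in ("scene","wrist"):
    cv2.imwrite(f"pics/{n}4.png",grab_frame(n)[:,:,::-1])
print(get_obs()['tool_pos'])
s=cv2.imread('pics/scene4.png'); a=cv2.resize(s[165:235,265:315],None,fx=8,fy=8,interpolation=2)
w=cv2.imread('pics/wrist4.png'); b=cv2.resize(w[140:233,245:312],None,fx=6,fy=6,interpolation=2)[:558]
a=a[:558]
cv2.imwrite('pics/s4c.png',np.hstack([a,b[:a.shape[0]]]));print(a.shape,b.shape)
p=o['tool_pos']
for n in('scene','wrist'):
    for z in (8,62,100,130,146,155): print(n,z,np.round(proj(n,(p[0],p[1],z)),2))
```

```text
6.1 [514.39520612 -43.21110667 216.04457803] [-1.0911955  -0.02731232 -1.86138479] [-0.01286146 -0.00217117  0.05124028]
[514.34652726 -43.20652623 215.98618439]
(558, 400, 3) (558, 402, 3)
scene 8 [291.46 237.89]
scene 62 [291.71 219.88]
scene 100 [291.89 206.58]
scene 130 [292.04 195.69]
scene 146 [292.12 189.73]
scene 155 [292.17 186.34]
wrist 8 [278.44 193.45]
wrist 62 [278.51 203.56]
wrist 100 [278.58 213.  ]
wrist 130 [278.64 222.45]
wrist 146 [278.69 228.46]
wrist 155 [278.71 232.21]
```

View pics/s4c.png

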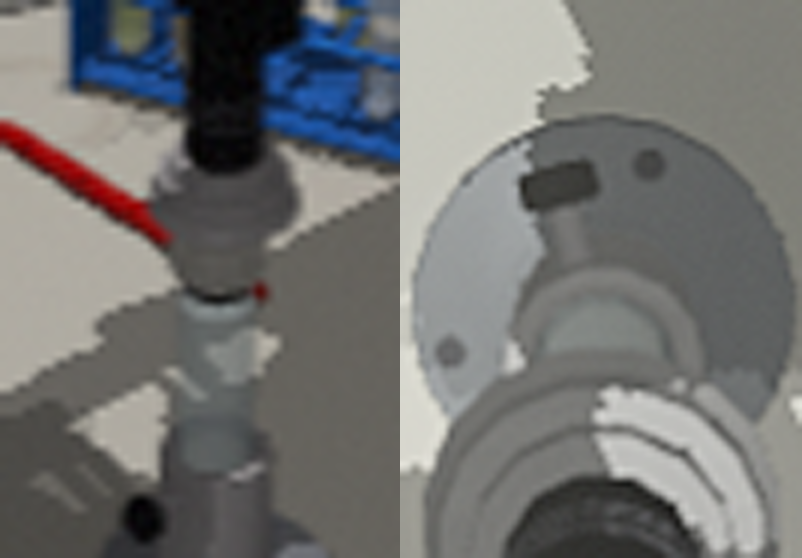

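Residual offset is about (-0.1, +0.8) mm. I'll correct that, then go down to just above the highest possible contact.

Request:
drive_tool:
  plan:
    - [1,-0.01,0.08,0,0]
    - [1,-0.01,0.08,-0.4,0]
    - [1,-0.01,0.08,-0.8,0]
    - [1,-0.01,0.08,-1.2,0]
    - [1,-0.01,0.08,-1.2,0]
    - [1,-0.01,0.08,-1.2,0]
    - [1,-0.01,0.08,-1.2,0]
    - [1,-0.01,0.08,-1.2,0]
    - [1,-0.01,0.08,-1.2,0]

```text
t: 7.1
tool_pos: [514.1, -42.4, 203.7]
orientation: [0.849, 0.528, 0.0, 0.0]
ft_force: [0.6, -0.5, -0.7]
opening: 0.245
```

Run:
```python
from h import *
o=get_obs();print(o['t'],o['tool_pos'],o['ft_force'],o['ft_torque'])
for n in ("scene","wrist"):
    cv2.imwrite(f"pics/{n}5.png",grab_frame(n)[:,:,::-1])
p=get_obs()['tool_pos'];print(p)
s=cv2.imread('pics/scene5.png'); a=cv2.resize(s[165:235,265:315],None,fx=8,fy=8,interpolation=2)
w=cv2.imread('pics/wrist5.png'); b=cv2.resize(w[140:233,245:312],None,fx=6,fy=6,interpolation=2)[:558]
a=a[:558]
cv2.imwrite('pics/s5c.png',np.hstack([a,b[:a.shape[0]]]))
for n in('scene','wrist'):
    for z in (8,62,100,130,146,155): print(n,z,np.round(proj(n,(p[0],p[1],z)),2))
```

```text
7.1 [514.11572583 -42.39155701 203.73040839] [ 0.55209369 -0.4902378  -0.71254401] [-0.0416123  -0.03382184  0.00773321]
[514.06693756 -42.34215061 203.66655178]
scene 8 [291.07 237.84]
scene 62 [291.31 219.83]
scene 100 [291.48 206.52]
scene 130 [291.62 195.63]
scene 146 [291.7  189.68]
scene 155 [291.75 186.28]
wrist 8 [278.49 195.54]
wrist 62 [278.56 206.39]
wrist 100 [278.63 216.63]
wrist 130 [278.7  226.99]
wrist 146 [278.75 233.63]
wrist 155 [278.78 237.79]
```

View pics/s5c.png

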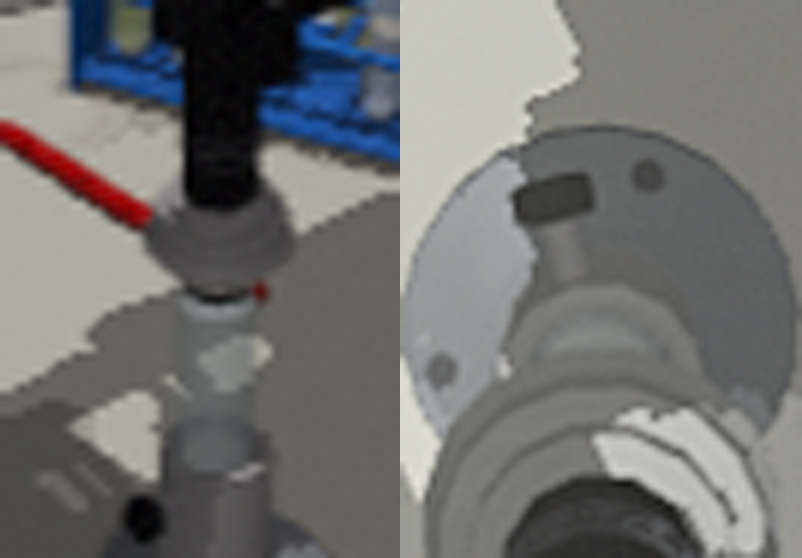

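Alignment agrees in both views: scene within 0.1 px, wrist within 0.2 px. Next is a slow touch-down.

Request:
drive_tool:
  plan:
    - [1,0,0,-0.05,0]
    - [1,0,0,-0.1,0]
    - [1,0,0,-0.15,0]
    - [1,0,0,-0.2,0]
    - [1,0,0,-0.2,0]
    - [1,0,0,-0.2,0]

```text
t: 7.8
tool_pos: [514.0, -42.4, 201.5]
orientation: [0.849, 0.528, -0.0, -0.0]
ft_force: [1.8, 0.2, -1.5]
opening: 0.241
```

Request:
drive_tool:
  plan:
    - [1,0,0,-0.05,0]
    - [1,0,0,-0.1,0]
    - [1,0,0,-0.1,0]

```text
t: 8.1
tool_pos: [513.9, -42.3, 200.4]
orientation: [0.849, 0.528, -0.0, -0.0]
ft_force: [0.2, 0.2, -1.4]
opening: 0.246
```

Request:
drive_tool:
  plan:
    - [1,0,0,-0.05,0]
    - [1,0,0,-0.1,0]
    - [1,0,0,-0.1,0]

```text
t: 8.4
tool_pos: [514.1, -42.4, 199.7]
orientation: [0.849, 0.528, 0.0, 0.0]
ft_force: [-0.5, 0.4, 0.4]
opening: 0.246
```

Request:
drive_tool:
  plan:
    - [1,0,0,-0.05,0]
    - [1,0,0,-0.05,0]

```text
t: 8.6
tool_pos: [514.1, -42.4, 199.4]
orientation: [0.849, 0.528, 0.0, 0.0]
ft_force: [-0.5, -0.0, 2.9]
opening: 0.245
```

Request:
drive_tool:
  plan:
    - [1,0,0,-0.05,0]
    - [1,0,0,-0.05,0]

```text
t: 8.8
tool_pos: [514.2, -42.4, 199.1]
orientation: [0.849, 0.528, 0.0, 0.0]
ft_force: [-2.1, 0.3, 4.7]
opening: 0.247
```

Request:
drive_tool:
  plan:
    - [1,0,0,-0.05,0]
    - [1,0,0,-0.05,0]

```text
t: 9.0
tool_pos: [514.2, -42.4, 198.7]
orientation: [0.849, 0.528, 0.0, 0.0]
ft_force: [-2.5, -0.4, 5.9]
opening: 0.245
```

Request:
drive_tool:
  plan:
    - [1,0,0,-0.05,0]
    - [1,0,0,-0.05,0]

```text
t: 9.2
tool_pos: [514.3, -42.4, 198.4]
orientation: [0.849, 0.528, 0.0, 0.0]
ft_force: [-1.9, -0.0, 6.2]
opening: 0.244
```

Request:
drive_tool:
  plan:
    - [1,0,0,-0.05,0]
    - [1,0,0,-0.05,0]

```text
t: 9.4
tool_pos: [514.3, -42.4, 197.9]
orientation: [0.849, 0.528, 0.0, 0.0]
ft_force: [-2.5, 0.6, 6.8]
opening: 0.241
```

Request:
drive_tool:
  plan:
    - [1,0,0,-0.05,0]
    - [1,0,0,-0.05,0]

```text
t: 9.6
tool_pos: [514.2, -42.4, 197.2]
orientation: [0.849, 0.528, 0.0, 0.0]
ft_force: [-1.9, 0.3, 5.0]
opening: 0.246
```

Request:
drive_tool:
  plan:
    - [1,0,0,-0.05,0]
    - [1,0,0,-0.05,0]

```text
t: 9.8
tool_pos: [513.9, -42.3, 195.8]
orientation: [0.849, 0.528, -0.0, -0.0]
ft_force: [-0.5, 0.0, -1.4]
opening: 0.242
```

Request:
drive_tool:
  plan:
    - [1,0,0,-0.05,0]
    - [1,0,0,-0.05,0]

```text
t: 10.0
tool_pos: [513.7, -42.2, 194.7]
orientation: [0.849, 0.528, -0.0, -0.0]
ft_force: [-0.3, 0.1, -1.3]
opening: 0.245
```

The force fell to zero at 4 mm, so the cap clicked. A gentle touch on the stop will confirm it.

Request:
drive_tool:
  plan:
    - [1,0,0,-0.05,0]
    - [1,0,0,-0.05,0]

```text
t: 10.2
tool_pos: [513.8, -42.3, 194.6]
orientation: [0.849, 0.528, -0.0, -0.0]
ft_force: [0.2, -0.0, -2.8]
opening: 0.241
```

Request:
drive_tool:
  plan:
    - [1,0,0,-0.05,0]
    - [1,0,0,-0.05,0]

```text
t: 10.4
tool_pos: [513.9, -42.3, 194.4]
orientation: [0.849, 0.528, -0.0, -0.0]
ft_force: [-0.3, -0.2, -2.0]
opening: 0.242
```

Request:
drive_tool:
  plan:
    - [1,0,0,-0.05,0]
    - [1,0,0,-0.05,0]

```text
t: 10.6
tool_pos: [514.0, -42.3, 194.0]
orientation: [0.849, 0.528, -0.0, -0.0]
ft_force: [0.4, -1.0, -0.1]
opening: 0.244
```

Request:
drive_tool:
  plan:
    - [1,0,0,-0.05,0]
    - [1,0,0,-0.05,0]

```text
t: 10.8
tool_pos: [514.1, -42.4, 193.8]
orientation: [0.849, 0.528, 0.0, 0.0]
ft_force: [-1.0, 0.2, 0.8]
opening: 0.246
```

That's the hard stop, met 6 mm below first contact at about 2.5 N. I'll retract straight up.

Request:
drive_tool:
  plan:
    - [1,0,0,0.2,0]
    - [1,0,0,0.6,0]
    - [1,0,0,1.2,0]
    - [1,0,0,2,0]
    - [1,0,0,3.5,0]
    - [1,0,0,5,0]
    - [1,0,0,5.05,0]
    - [1,0,0,5.05,0]
    - [1,0,0,5.05,0]

```text
t: 11.7
tool_pos: [513.7, -42.3, 243.6]
orientation: [0.849, 0.528, -0.0, -0.0]
ft_force: [0.1, 0.6, -1.0]
opening: 0.24
```

Run:
```python
from h import *
o=get_obs();print(o['t'],o['tool_pos'],o['ft_force'],o['ft_torque'])
cv2.imwrite(f"pics/scene6.png",grab_frame('scene')[:,:,::-1]);cv2.imwrite(f"pics/wrist6.png",grab_frame('wrist')[:,:,::-1])
s=cv2.imread('pics/scene6.png'); a=cv2.resize(s[160:230,260:330],None,fx=8,fy=8,interpolation=2)
w=cv2.imread('pics/wrist6.png'); b=cv2.resize(w[150:243,250:310],None,fx=6,fy=6,interpolation=2)
cv2.imwrite('pics/s6c.png',np.hstack([a[:558],b]))
```

```text
11.7 [513.70219573 -42.27988999 243.63503943] [ 0.07346882  0.5624797  -1.03658298] [ 0.03601702 -0.01529136 -0.03877689]
```

View pics/s6c.png

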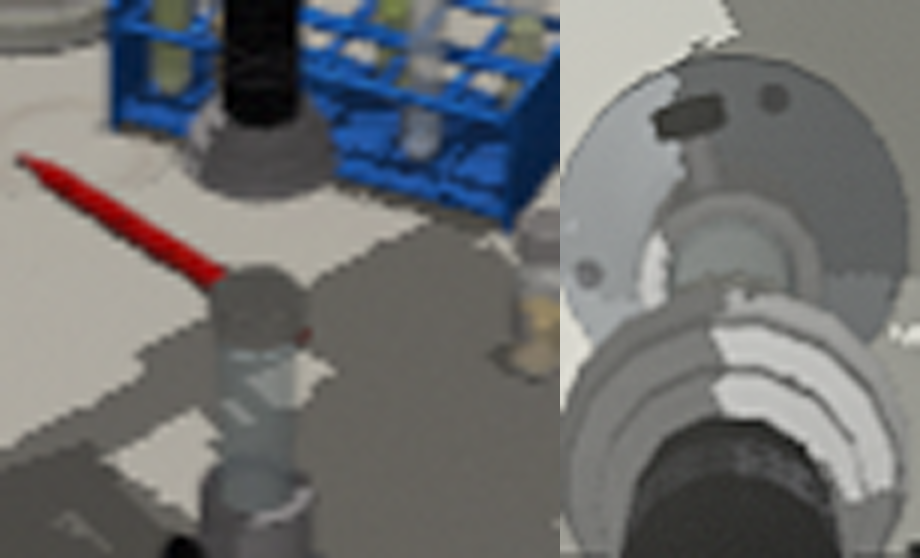

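The cap is now home and square: the seal no longer shows and the cap bottom sits straight on the glass at scene (292,203). The tool hasn't shifted in the grip, so I'll take it back to the rest.

Request:
drive_tool:
  plan:
    - [1,-0.5,2,0,0]
    - [1,-1.3,6,0,0]
    - [1,-2.2,10.5,0,0]
    - [1,-3,15,0,0]
    - [1,-4,19.5,0,0]
    - [1,-5,24,0,0]
    - [1,-5.5,27,0,0]
    - [1,-5.7,27.8,0,0]
    - [1,-5.7,27.8,0,0]
    - [1,-5.7,27.8,0,0]

```text
t: 12.8
tool_pos: [457.0, 234.8, 243.6]
orientation: [0.849, 0.528, -0.001, 0.0]
ft_force: [0.3, 0.3, -1.9]
opening: 0.245
```

Request:
drive_tool:
  plan:
    - [1,0,0,0,0]
    - [1,0,0,-2,0]
    - [1,0,0,-5,0]
    - [1,0,0,-9,0]
    - [1,0,0,-12,0]
    - [1,0,0,-14,0]
    - [1,0,0,-15,0]
    - [1,0,0,-15.5,0]
    - [1,0,0,-15.5,0]
    - [1,0,0,-15.5,0]

```text
t: 13.8
tool_pos: [458.1, 235.7, 90.3]
orientation: [0.849, 0.528, 0.001, 0.0]
ft_force: [-0.4, -0.1, -0.2]
opening: 0.24
```

Run:
```python
from h import *
o=get_obs();print(o['t'],o['tool_pos'],o['ft_force'],o['ft_torque'])
cv2.imwrite(f"pics/wrist7.png",grab_frame('wrist')[:,:,::-1])
w=cv2.imread('pics/wrist7.png'); b=cv2.resize(w[160:260,200:360],None,fx=5,fy=5,interpolation=2)
cv2.imwrite('pics/s7c.png',b)
```

```text
13.8 [458.09338294 235.74608269  90.33895621] [-0.36075083 -0.06445081 -0.17117868] [-0.00900931 -0.01433298 -0.0695985 ]
```

View pics/s7c.png

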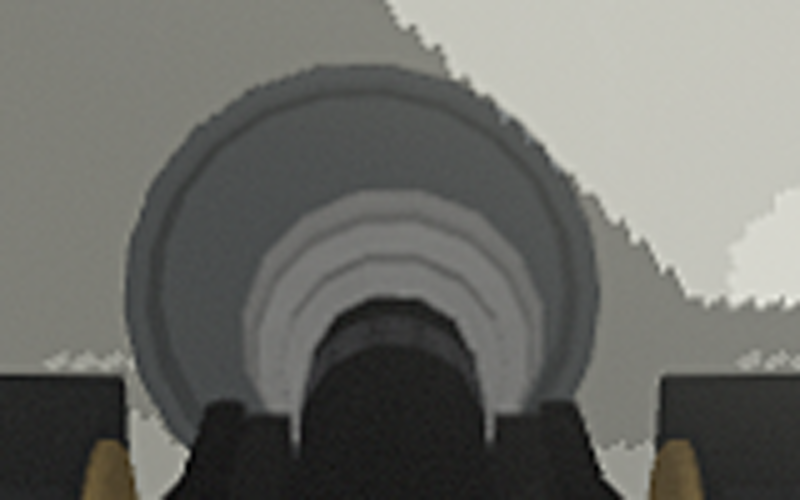

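The tool is inside the dish, about 3 mm off centre (cup at column 393, dish at 362). I'll shift it -3 mm in y and set it down.

Request:
drive_tool:
  plan:
    - [1,0,-0.3,0,0]
    - [1,0,-0.3,-0.4,0]
    - [1,0,-0.3,-0.8,0]
    - [1,0,-0.3,-1.1,0]
    - [1,0,-0.3,-1.3,0]
    - [1,0,-0.3,-1.35,0]
    - [1,0,-0.3,-1.4,0]
    - [1,0,-0.3,-1.4,0]
    - [1,0,-0.3,-1.4,0]

```text
t: 14.75
tool_pos: [457.1, 232.7, 75.1]
orientation: [0.849, 0.528, 0.0, 0.0]
ft_force: [-0.2, 1.4, -1.4]
opening: 0.245
```

Request:
drive_tool:
  plan:
    - [1,0,0,-0.05,0]
    - [1,0,0,-0.05,0]
    - [1,0,0,-0.05,0]

```text
t: 15.05
tool_pos: [457.0, 232.7, 74.6]
orientation: [0.849, 0.528, 0.0, 0.0]
ft_force: [-0.3, -0.1, -1.8]
opening: 0.246
```

Request:
drive_tool:
  plan:
    - [1,0,0,-0.05,0]
    - [1,0,0,-0.08,0]
    - [1,0,0,-0.08,0]
    - [1,0,0,-0.08,0]

```text
t: 15.45
tool_pos: [457.0, 232.6, 73.7]
orientation: [0.849, 0.528, -0.0, 0.0]
ft_force: [-0.5, -0.6, -1.4]
opening: 0.242
```

Request:
drive_tool:
  plan:
    - [1,0,0,-0.05,0]
    - [1,0,0,-0.05,0]
    - [1,0,0,-0.05,0]

```text
t: 15.75
tool_pos: [457.1, 232.7, 73.4]
orientation: [0.849, 0.528, 0.0, 0.0]
ft_force: [-1.4, 0.2, 0.9]
opening: 0.245
```

Contact with the rest floor, at the original height (73.4). I'll open slowly and rise.

Request:
drive_tool:
  plan:
    - [0.72,0,0,0,0]
    - [0.7,0,0,0,0]
    - [0.68,0,0,0,0]
    - [0.6,0,0,0,0]
    - [0.4,0,0,0,0]
    - [0.1,0,0,0,0]
    - [0,0,0,0,0]
    - [0,0,0,0,0]
    - [0,0,0,0,0]
    - [0,0,0,0,0]
  squeeze: 10

```text
t: 16.75
tool_pos: [457.0, 232.7, 73.3]
orientation: [0.849, 0.528, 0.0, 0.0]
ft_force: [1.6, 0.7, 0.1]
opening: 0.859
```

Request:
drive_tool:
  plan:
    - [0,0,0,0.5,0]
    - [0,0,0,2,0]
    - [0,0,0,5,0]
    - [0,0,0,9,0]
    - [0,0,0,13,0]
    - [0,0,0,16,0]
    - [0,0,0,17,0]
    - [0,0,0,17,0]
    - [0,0,0,17,0]

```text
t: 17.65
tool_pos: [456.3, 232.4, 241.8]
orientation: [0.849, 0.528, -0.001, -0.0]
ft_force: [-0.3, -0.2, 0.0]
opening: 1.001
```

Run:
```python
from h import *
o=get_obs();print(o['t'],o['tool_pos'],o['ft_force'],o['opening'])
for n in ("scene","top","wrist"):
    cv2.imwrite(f"pics/{n}8.png",grab_frame(n)[:,:,::-1])
s=cv2.imread('pics/scene8.png'); w=cv2.imread('pics/wrist8.png')
a=cv2.resize(s[120:260,130:320],None,fx=4,fy=4,interpolation=2)
cv2.imwrite('pics/s8c.png',a)
```

```text
17.65 [456.31677607 232.39291952 241.77408723] [-0.26251315 -0.2467567   0.0073551 ] 1.0009092078872186
```

View pics/s8c.png

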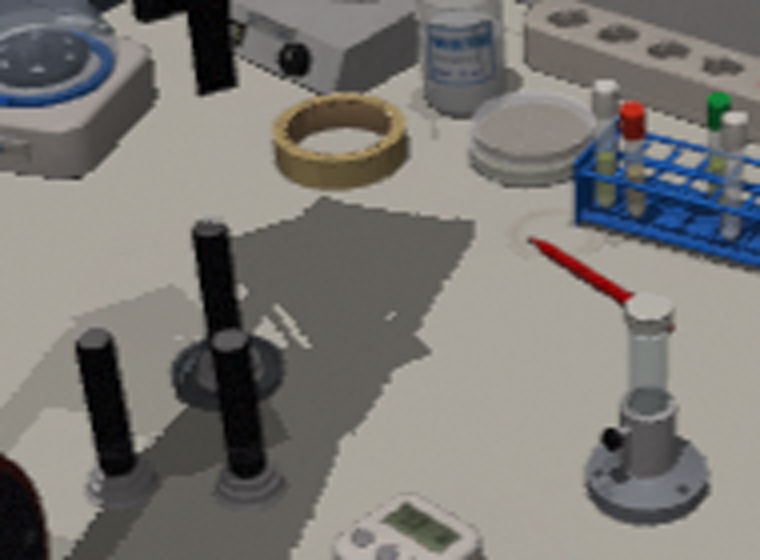

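View pics/wrist8.png

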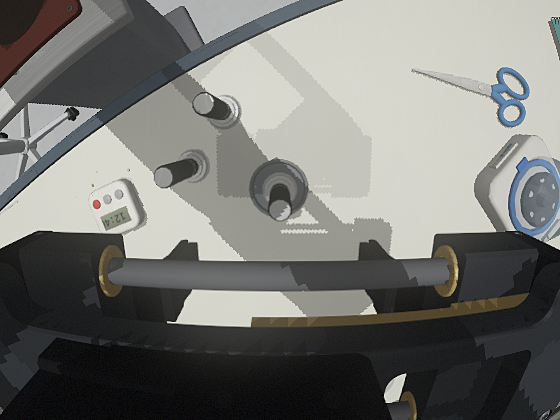

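The tool stands upright in its rest (wrist (279,187)), the cap is fully home, and the gripper is clear.

```bash
python3 -c "
from workcell import order
print(order.close_job())"
```

```text
the job is handed in; nothing more can be done
None
```

The proud cap is now fully home, and the seating tool is standing upright in its rest again. I handed the job in at about 18 s.

- **Tool and vial:** I took the tool from the round dish, which was also the farthest of the four look-alikes from the base. I lined it up over the vial whose dark seal was showing, which took two small corrections.
- **Press:** The highest force reading was about 7 N, or roughly 8–9 N on the cap once the tool's weight is allowed for. The resistance then dropped to nothing after about 4 mm. The hard stop came 6 mm below first contact, met gently at about 2.5 N.
- **Last checks:** The pictures show the seal hidden and the cap square. The tool stands at the height it started from, about 3 mm nearer the dish centre. The gripper is open and clear.
- **Disagreements:** Early position estimates from different cameras differed by 2–3 mm; the final close views agreed to well under 1 mm. A sideways force of up to about 2.5 N appeared during the press, but no cap tilt shows in the pictures. I did not measure the tilt directly.

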